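# Cover the anneal pot and draw a half-syringe of vapour

## Robot

A 6-joint arm with a two-finger parallel gripper is mounted at the origin on the work surface. World frame = base frame: x ahead of the robot, y to its left, z up, the work surface at z = 0. Lengths are in mm, angles in degrees, forces in N, time in s.
With the tool pointing down it reaches from about 375 to 975 mm from the base axis. Payload 3.8 kg.
Tool frame: the origin (TCP) lies midway between the tips of the shut fingers; the grasp point (between the pads) lies 19 mm behind it; z points along the fingers, y is the line along which they close (so a half turn about z gives the same grasp; the last joint's range is limited). The gripper opens to 85 mm and grips with 20 to 120 N. Pads are 22 mm wide; open, the fingers measure 114 mm over their backs; the gripper's body (76 mm by 85 mm) begins 54 mm behind the grasp point. The pads swing forward as they close: fully open they stand 13 mm farther back than shut.
Start: joints at [65.094, 15.12, 91.902, -0, 72.978, -2.114], TCP at [261.486, 622.288, 231.28] pointing down, gripper open.
Joint ranges: [-150.88, 150.88], [-54.13, 125.18], [17.81, 147.31], [-75.09, 255.09], [0, 152.58], [-146.25, 146.25]. Speed limits (degrees/s): [147.25, 147.25, 180, 180, 180, 180].

## Interface

Orientations are given as [roll, pitch, yaw] about the fixed x, y, z axes, in that order (R = Rz(yaw) Ry(pitch) Rx(roll)).
In Python, from cell import r, read_camera gives the robot as it stands. The module is installed in compiled form; this text tells all that it offers. Calls block until the motion is done:
- r.movep(position, orientation): joint-space move of the TCP to a pose.
- r.movel(position, orientation=None, feed=150, f_stop=None): straight line of the TCP; orientation=None keeps the orientation; feed is the mean speed in mm/s. With f_stop (N) it stops when the force on the tool has changed by that much, and returns True; else False.
- r.move_j(angles): joint-space move.
- r.let_go() and r.close_gripper(squeeze=None): open the fingers fully, or close them until they stop; squeeze is the grip in N (None keeps the last).
- r.sleep(seconds).
- r.solve_ik(position, orientation): joint angles nearest the present ones, or None.
- r.get_obs(): the state.
- read_camera(name): name is "scene" or "top" or "wrist"; returns a dict with "color" (480x640x3 uint8, red, green, blue), "fx", "fy", "cx", "cy" (pixels), "k1" (the pictures are not rectified: a ray, as slopes to the right and down, at radius r is drawn at 1 + k1 r^2 times it, then the intrinsics apply), "xyz" and "attitude" of the camera in the world. Camera axes: x right, y down, z forward; pixel columns grow to the right and rows downward; lengths in mm; the calibration is good to about 2 mm. A picture is of the moment at which its call begins. There is no depth.
A pose or a line that the arm cannot do raises r.IKError and nothing moves.
- r.job_done(): hands the job in; it is judged then, once.
The state is a dict: "clock": time; "qpos": joint angles; "qvel": joint speeds; "effort": joint torques, N m; "tool_pos": TCP position; "orientation": TCP orientation; "force": force on the tool from outside, world axes, zero at the start; "torque": the same for the moment, N m; "grip_width": finger opening in mm; "gripper_force": force on a finger pad.
Only numpy, scipy, OpenCV 4.12 (cv2) and the standard library are available. Lean on these libraries where they do the work, as an engineer would, in place of code of your own. Each camera call takes 0.05 s, during which the arm holds its last target. There are 200 camera calls.

## Task

Set the loose white lid gently on the steel pot, lip inside and seated level on the rim, and let go of it. Then take the gas syringe's glass plunger by its knob and draw it straight up, without forcing it sideways against the barrel, until its lower end is level with the broad black ring half-way up the scale (50 mm above where it rests), and finish still gripping it steadily there, since it would sink back before the tap can be shut. Leave the other things on the bench alone.

Things in the scene. Friction and masses are not known exactly. Their poses are not given: they have to be found in the camera images.
- lid_center (a point): Centre (half-way up) of the loose white PTFE lid, round, 46 mm tall, z out of its top. Plate 112 mm across, spanning 16 to 11 mm below this point; under it a centring lip 85 mm across, 7 mm deep, on which it stands on the bench at the start; on top a round knob 28 mm across, spanning 5 mm below to 23 mm above this point, on a neck 6 mm high and 16 mm across.
- lid: The same lid, 0.18 to 0.29 kg; origin at the centre of its underside (bottom of the lip), 23 mm below lid_center. Lid, carrier and jar stand in three places to the right of the rig, in any order.
- pot_rim (a point): Centre of the open mouth of the steel pot, at rim height (72 mm above the bench). The pot is fixed on the rig: 100 mm across outside, mouth 92 mm, 55 mm deep. With the lid seated, lid_center is 16 mm above this point and the lip has about 3.5 mm play all round.
- rig: Sampling rig, fixed to the bench at varying place and yaw: aluminium plate 150 x 290 x 12 mm with the pot at 80 mm along -y and the upright glass syringe barrel at 80 mm along +y, joined by a steel line with a tap 66 mm high. Origin at the centre of the plate's underside, z up. A stand post 150 mm high, with clamps, stands 50 mm beyond the barrel's axis along +y.
- plunger_knob (a point): Centre of the round knob on top of the glass plunger: 36 mm across, 26 mm tall, 26 mm above the barrel's flange when the plunger rests. Grip it here. z is the plunger's axis, pointing up. Below the knob are a neck 22 mm across and 8 mm high, then the ground-glass shaft.
- plunger_end (a point): Centre of the flat lower end of the plunger, 143 mm below plunger_knob. Shaft 34.4 mm across, 122 mm long, in a bore of 36 mm. At the start it rests on the bore's floor, 50 mm below half_mark.
- plunger: The loose glass plunger, 0.16 kg or a little more or less; origin at its lower end. It slides freely and sinks back under its own weight when let go; pulled askew it rubs and jams on the barrel. It can turn about its axis.
- half_mark (a point): Point on the axis of the syringe barrel at the height of the broad black ring (4 mm wide) half-way up the scale, 100 mm above the bench; z is the bore's axis, upright.
- barrel_mouth (a point): Centre of the open top of the glass barrel, 167 mm above the bench, 67 mm above half_mark. The barrel is 42.4 mm across, with a flange 56 mm across at the top.
- carrier: Bystander: pale grey round single-wafer carrier, 84 mm across, 20 mm tall, no knob; origin under its centre.
- jar: Bystander: amber glass jar with black cap, 52 mm across, 72 mm tall; origin under its centre.
- flask: Bystander: grey plastic bottle, 80 mm across, 165 mm tall, far right; origin under its centre.
- carton: Bystander: dark carton, 115 x 215 x 80 mm, on the far left; origin under its centre.
There are look-alikes about, which are no part of the job. Several things look just like the lid: the one meant starts farthest to the robot's left. Of the things that look like the plunger, the smaller one is meant.

How it is judged (in metres and radians):
On the way, in this order (a step that is already met when the one before it is completed fails the run):
1. the lid sits level on the pot's rim, let go, with the plunger still at rest at the bottom (z of lid_center in the frame of pot_rim between 0.013 and 0.018 m and horizontal distance between lid_center and pot_rim below 0.006 m and angle between lid_center's own z axis and vertical below 0.035 rad and contact force between the fingers and lid below 0.2 N and linear speed of lid below 0.02 m/s and z of plunger_end in the frame of half_mark below -0.045 m), for 0.3 s.
2. the plunger is held at the half mark (z of plunger_end in the frame of half_mark between -0.005 and 0.005 m and angle between the z axis of plunger_end and the z axis of half_mark, either way round below 0.04 rad and horizontal distance between plunger_end and barrel_mouth below 0.004 m and contact force between the fingers and plunger above 2 N and linear speed of plunger below 0.01 m/s and contact force between rig and plunger below 20 N), for 0.5 s.
At the end, for the whole second after the job is handed in: Lid seated (height within 3 mm, centred within 6 mm, tilt under 2 degrees), still, not touched by fingers; plunger's lower end within 5 mm of the broad ring, in line with the bore (2.3 degrees, 4 mm), at rest, gripped with over 2 N, pressing on the barrel under 20 N (all of step 2 and z of lid_center in the frame of pot_rim between 0.013 and 0.018 m and horizontal distance between lid_center and pot_rim below 0.006 m and angle between lid_center's own z axis and vertical below 0.035 rad and contact force between the fingers and lid below 0.2 N and linear speed of lid below 0.02 m/s); the arm keeps its last pose, push and grip.
It fails at once if the lid is dropped (moving faster than 0.4 m/s with no finger on it) (contact force between the fingers and lid below 0.1 N and linear speed of lid above 0.4 m/s).
It fails at once if the plunger is forced against the barrel with more than 50 N (contact force between rig and plunger above 50 N).
It fails at once if the plunger is pulled out of the barrel (its lower end within 10 mm of the mouth) (z of plunger_end in the frame of barrel_mouth above -0.01 m).
It fails at once if a bystander (carrier, jar, bottle or carton) is moved more than 30 mm (distance of any of carrier, jar, flask, carton from where it was at the start of the episode above 0.03 m).
It also fails if it takes over 58 s, if anything falls off the work surface, if the arm or the gripper's body presses on something with over 40 N, if the wrist force passes 120 N, or if a joint passes its speed limit or range.

## Working session

There is one attempt and no reset: what is moved stays moved. The work goes in short steps, each a Python script; the robot and the scene stay as the last script left them, time stands still between calls to the robot, and variables do not carry over. Pictures are saved under pics/ and viewed, at most 10 in all, crops included, and the job is handed in when it is done.

```bash
mkdir -p pics; cat > h.py <<'E'
import numpy as np, cv2
from scipy.spatial.transform import Rotation as R
from cell import r, read_camera
def cam(n):
    c=read_camera(n); c['R']=R.from_euler('xyz',c['attitude'],degrees=True).as_matrix(); return c
def save(c,f): cv2.imwrite('pics/'+f,c['color'][:,:,::-1])
def ray(c,u,v):
    K=np.array([[c['fx'],0,c['cx']],[0,c['fy'],c['cy']],[0,0,1.]])
    p=cv2.undistortPoints(np.array([[[u,v]]],float),K,np.array([c['k1'],0,0,0.]))[0,0]
    return c['R']@np.array([p[0],p[1],1])
def hit(c,u,v,z):
    d=ray(c,u,v); o=np.array(c['xyz']); return o+d*(z-o[2])/d[2]
def proj(c,P):
    q=c['R'].T@(np.array(P,float)-c['xyz']); a=q[:2]/q[2]; a=a*(1+c['k1']*(a@a))
    return a*[c['fx'],c['fy']]+[c['cx'],c['cy']]
E
python3 - <<'E'
from h import *
for n in('scene','top'):
    c=cam(n); save(c,n+'1.png'); print(n,c['xyz'],c['attitude'],c['fx'],c['k1'])
print(r.get_obs())
E
```

```text
scene [1137.99438651  538.12102212 1199.52903136] [-140.49568261   -0.65755428  132.4782805 ] 534.290690902405 0.013840705559230383
top [ 372.78090796  -23.76885499 1485.06375169] [-175.40392562    0.42357212  -90.45005707] 494.6567254907204 0.021956678010703955
{'clock': 0.1, 'qpos': array([ 6.50945694e+01,  1.51652301e+01,  9.19762911e+01,  4.20520533e-05,
        7.29788549e+01, -2.11551580e+00]), 'qvel': array([-0.12079126, -0.01087729, -0.23097762, -0.01165569, -0.14516435,
        0.04304846]), 'effort': array([-2.94217489e-04, -5.16711009e+01, -3.68587053e+01, -9.76624119e-05,
        6.19971353e-03,  1.43084418e-05]), 'tool_pos': array([261.18706104, 621.66810453, 230.05501028]), 'orientation': array([-1.79879707e+02, -4.48375352e-03,  1.57210068e+02]), 'force': array([ 0.05671185,  0.72630094, -1.29578582]), 'torque': array([-0.01413683, -0.01871582, -0.02148886]), 'gripper_force': 0.0, 'grip_width': 85.65219744052632}
```

View pics/scene1.png

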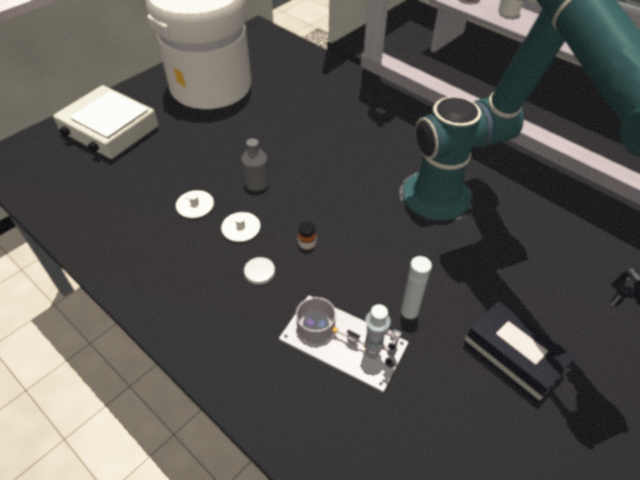

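View pics/top1.png

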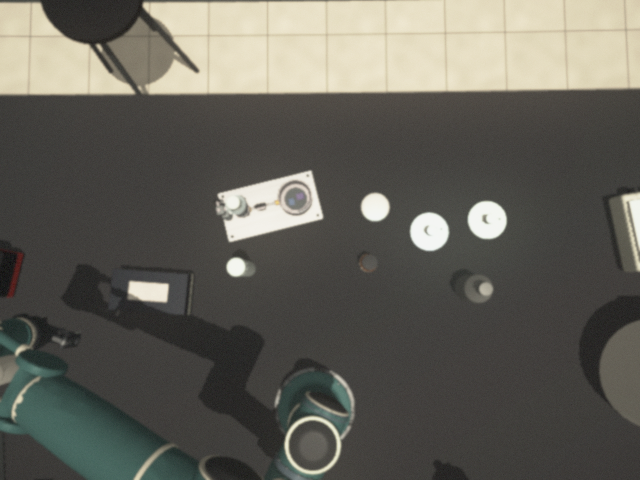

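The top view shows:
- **Lid look-alikes:** knobbed white discs at (430,231) and (487,219). The disc at (375,207) has no knob, so it is the carrier. Left is left in this picture, so the lid meant is the one at (430,231), which is (240,227) in the scene view.
- **Plunger look-alikes:** the one in the rig barrel at (235,205) and the larger standing one at (238,267). The rig one is meant.

The pot is at (295,198).

```bash
python3 - <<'E'
from h import *
t=cam('top'); s=cam('scene')
for n,a,b,z in [('lid',(430,230.5),(240,222),46),('other',(487,219),(194,200),46),('pot',(295,198),(316,311),72),('knob',(236,203),(378,311),206),('big',(236,267),(421,264),170),('carrier',(375,207),(260,269),20),('corners',(218,190),(281,340),12),('c2',(312,171),(308,297),12),('c3',(323,217),(407,343),12),('c4',(230,241),(384,386),12)]:
    print(n,hit(t,*a,z)[:2].round(),hit(s,*b,z)[:2].round())
L=hit(t,430,230.5,46); 
r.movep([L[0]-20,L[1],260],[180,0,90])
c=cam('wrist'); print(c['xyz'],c['attitude'],c['fx'],c['k1'],r.get_obs()['tool_pos'],r.get_obs()['clock'], proj(c,[L[0],L[1],46])); save(c,'w1.png')
E
```

```text
lid [ 512. -341.] [ 524. -334.]
other [ 545. -507.] [ 558. -501.]
pot [608.  51.] [609.  47.]
knob [573. 198.] [579. 205.]
big [407. 203.] [382. 185.]
carrier [ 587. -185.] [ 589. -182.]
corners [644. 286.] [703.  15.]
c2 [699.   2.] [563. -25.]
c3 [559. -30.] [494. 253.]
c4 [489. 249.] [624. 282.]
[ 492.26389047 -274.57806309  403.25555657] [ 1.64796466e+02 -6.53900370e-02  9.52488707e-02] 384.48375229531734 -0.08245125063141089 [ 492.87372088 -340.69080058  259.96379608] 3.7083 [341.21812949 205.29851982]
```

View pics/w1.png

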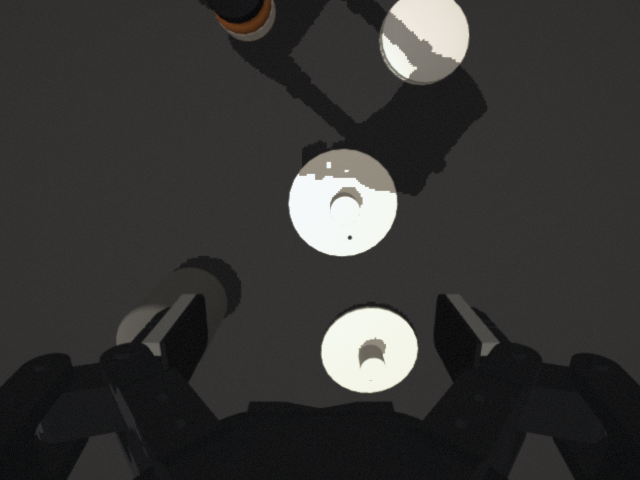

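The wrist view shows the chosen knobbed lid at (343,202), with its knob top at (345,208). The other lid is at (370,350), further to the robot's right, and the carrier is at (425,37). The choice holds.

```bash
python3 - <<'E'
from h import *
c=cam('wrist')
g=cv2.cvtColor(c['color'],cv2.COLOR_RGB2GRAY)
m=(g>95).astype(np.uint8); m[:140]=0;m[270:]=0;m[:,:270]=0;m[:,420:]=0
k=max(cv2.findContours(m,0,1)[0],key=cv2.contourArea); e=cv2.fitEllipse(cv2.convexHull(k)); print(e)
P=hit(c,*e[0],12); print(P, hit(c,345,208,46))
for u,v in [(343,149),(343,256),(289,203),(397,203)]: print(hit(c,u,v,12))
x,y=P[:2]
r.movel([x,y,120],feed=250)
c=cam('wrist'); save(c,'w2.png'); print(proj(c,[x,y,46]),proj(c,[x,y,12]),r.get_obs()['clock'])
E
```

```text
((342.41351318359375, 202.54437255859375), (107.05908966064453, 109.31843566894531), 73.90882110595703)
[ 515.54860794 -344.75554282   12.        ] [ 516.05195644 -343.87635923   46.        ]
[ 515.30946925 -290.57453259   12.        ]
[ 517.13379265 -402.65235946   12.        ]
[ 460.4739419  -345.30099571   12.        ]
[ 572.09207634 -345.04423418   12.        ]
[319.67152224 246.67521666] [319.65792928 232.18336612] 4.525
```

View pics/w2.png

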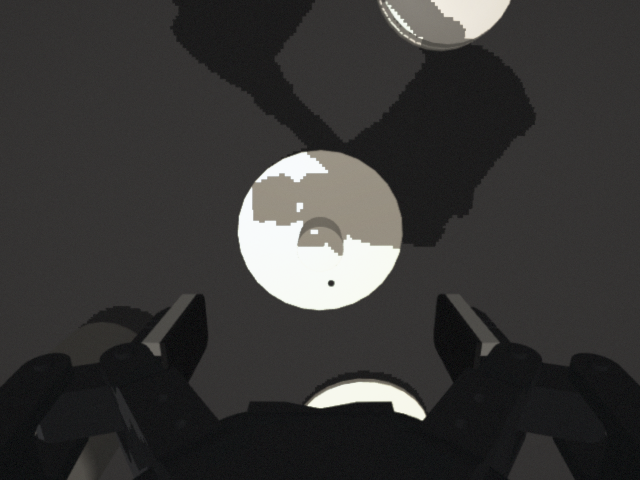

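The lid plate's centre is at about (320,230), within 2 px of the prediction. Next I grasp it and carry it to look at the rig.

```bash
python3 - <<'E'
from h import *
r.movel([516,-343.5,40],feed=150)
print(r.movel([516,-343.5,16],feed=60,f_stop=8), r.get_obs()['tool_pos'])
r.close_gripper(60); o=r.get_obs(); print(o['grip_width'],o['gripper_force'],o['tool_pos'],o['force'])
r.movel([516,-343.5,50],feed=80)
r.movel([516,-343.5,260],feed=250)
r.movep([595,-50,300],[180,0,101])
r.sleep(.3)
o=r.get_obs(); print(o['grip_width'],o['tool_pos'],o['orientation'],o['force'],o['clock'])
c=cam('wrist'); save(c,'w3.png'); 
import pickle; pickle.dump(c,open('w3.pkl','wb'))
E
```

```text
False [ 515.58396379 -343.20439246   15.35170752]
26.669088628421193 59.31718111038208 [ 516.38310692 -343.80866047   16.54660297] [ 0.7622987  -0.83340228  2.60124899]
26.557909312760252 [594.9019997  -51.07515315 299.82998186] [-1.79984207e+02 -4.44843780e-04  1.00904895e+02] [-0.95757394  0.12862737 -1.93872652] 9.375
```

View pics/w3.png

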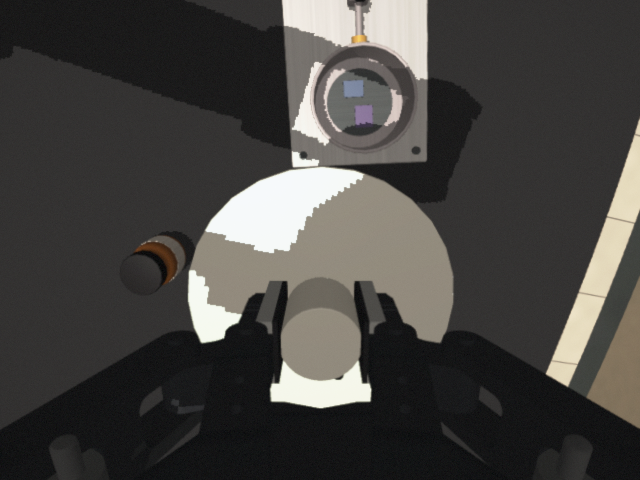

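The view shows the lid held, with its knob top at about (320,343) and its plate spanning 188–453. The pot rim is centred near (364,97). I'll enlarge the pot.

```bash
python3 - <<'E'
from h import *; import pickle
c=pickle.load(open('w3.pkl','rb'))
def circ(P,rad,col,im,k,o):
    pts=[proj(c,[P[0]+rad*np.cos(a),P[1]+rad*np.sin(a),P[2]]) for a in np.linspace(0,6.28,60)]
    cv2.polylines(im,[np.array([((p-o)*k) for p in pts]).astype(np.int32)],True,col,1)
im=cv2.resize(c['color'][20:180,260:460,::-1].copy(),None,fx=4,fy=4,interpolation=cv2.INTER_CUBIC)
P=hit(c,363.5,97,72); print(P)
o=np.array([260,20]); circ(P,50,(0,0,255),im,4,o); circ(P,46,(0,255,0),im,4,o)
cv2.imwrite('pics/pot.png',im)
# lid in hand
T=np.array([594.9,-51.08,299.83])
print('knob',hit(c,320.5,343,T[2]+29.5)-T)
for u,v in[(320,167),(188,290),(453,290)]: print(hit(c,u,v,T[2]-4.5)-T)
Rz=R.from_euler('z',11,degrees=True).as_matrix()
for d in (-3,0,3):
  pts=np.array([proj(c,T+Rz@np.array([56*np.cos(a),56*np.sin(a)+d,-4.5])) for a in np.linspace(0,6.28,200)]); print(d,pts[:,1].min(),pts[:,0].min(),pts[:,0].max())
E
```

```text
[615.03370805  52.84017669  72.        ]
knob [-1.76772555e-02 -1.69814411e+00  2.95000000e+01]
[-10.62202734  52.29942491  -4.5       ]
[-55.32920494  -7.92737101  -4.5       ]
[53.72650212 13.12412356 -4.5       ]
-3 167.96940339183547 188.29899058558286 454.1027793566279
0 160.00698396297912 187.59740619896948 454.79891653313337
3 151.9745523591865 186.89549036210198 455.49528431530337
```

View pics/pot.png

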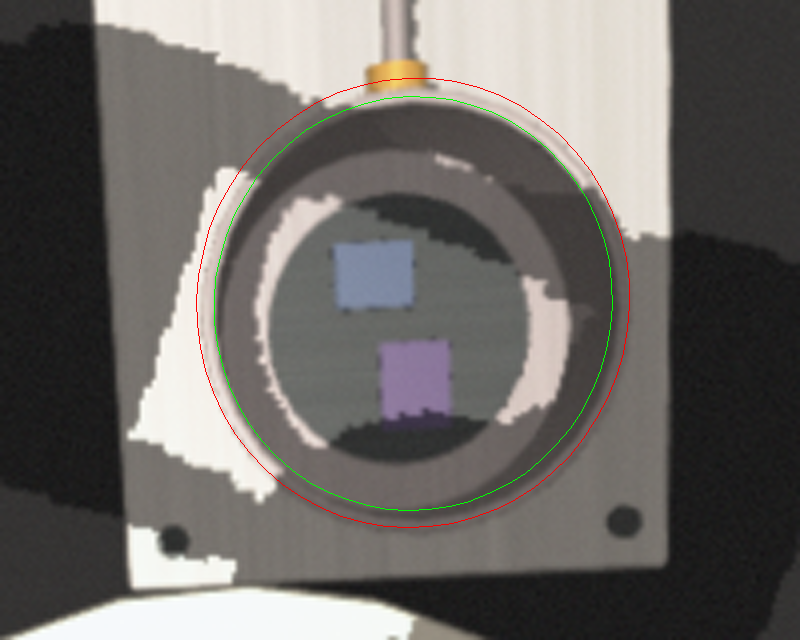

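The overlay sits about 1 px up and left of the true rim, so I'm correcting the pot to roughly (615.3, 52). The held lid is about 2.3 mm behind the TCP along the pads. I'm lowering it with a force stop.

```bash
python3 - <<'E'
from h import *
x,y=614.9,54.3
r.movep([x,y,130],[180,0,101])
r.movel([x,y,97],feed=100); r.sleep(.3)
o=r.get_obs(); print(o['tool_pos'],o['force'],o['clock'])
print(r.movel([x,y,78.5],feed=20,f_stop=4))
o=r.get_obs(); print(o['tool_pos'],o['force'],o['torque'],o['clock'])
s=cam('scene'); cv2.imwrite('pics/s2.png',cv2.resize(s['color'][230:410,250:450,::-1],None,fx=3,fy=3,interpolation=cv2.INTER_CUBIC))
E
```

```text
[615.41048488  54.32988696  97.69356619] [ 0.31354665 -0.32392639 -2.12672943] 11.025
True
[614.6455495   54.2962397   81.52287622] [-0.20774599  0.30480715  3.67693754] [ 0.03598657 -0.01284129  0.0532257 ] 11.75
```

Contact came at TCP z = 81.5, exactly the seated height. I'm releasing the lid, lifting, and looking at the lid and plunger together.

```bash
python3 - <<'E'
from h import *; import pickle
r.let_go(); r.sleep(.2)
o=r.get_obs()['tool_pos']
r.movel([o[0],o[1],140],feed=120)
r.movel([o[0]-5,o[1]+15,330],feed=300); r.sleep(.3)
c=cam('wrist'); pickle.dump(c,open('w4.pkl','wb')); o=r.get_obs(); print(o['clock'],o['tool_pos'])
for n,P in [('k',(580,203,206)),('lid',(615,52,77))]: print(n,proj(c,P))
save(c,'w4.png')
E
```

```text
14.3917 [607.78907643  69.05600647 328.32027026]
k [319.89674215  19.65841658]
lid [326.07296849 215.52237531]
```

View pics/w4.png

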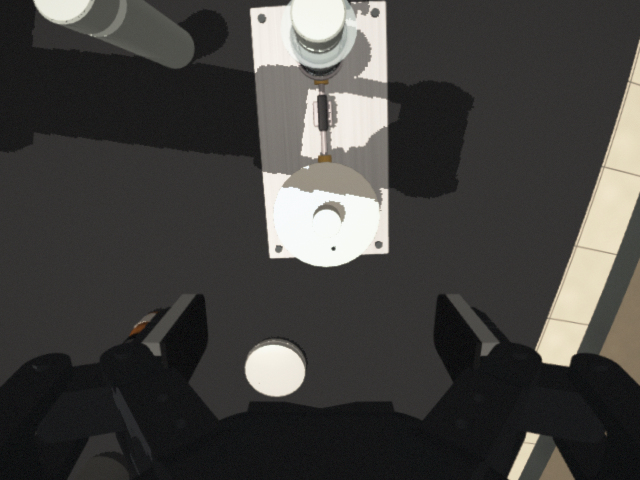

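The lid is seated flat at (327,215), against a predicted (326,215.5). The plunger knob is at (318,17), near the top edge, so I'm moving over it for a closer measurement.

```bash
python3 - <<'E'
from h import *; import pickle
r.movel([592,142,330],feed=200); r.sleep(.3)
c=cam('wrist'); o=r.get_obs(); print(o['clock'],o['tool_pos'])
print(proj(c,(583,206,206)))
P=proj(c,(583,206,206)).round().astype(int); a=np.clip(P-[80,60],0,[480,360])
print(a); pickle.dump(c,open('w5.pkl','wb'))
cv2.imwrite('pics/w5.png',cv2.resize(c['color'][a[1]:a[1]+120,a[0]:a[0]+160,::-1],None,fx=5,fy=5,interpolation=cv2.INTER_CUBIC))
E
```

```text
15.2667 [592.21454739 141.14094683 329.98626871]
[326.23329202 133.38914933]
[246  73]
```

View pics/w5.png

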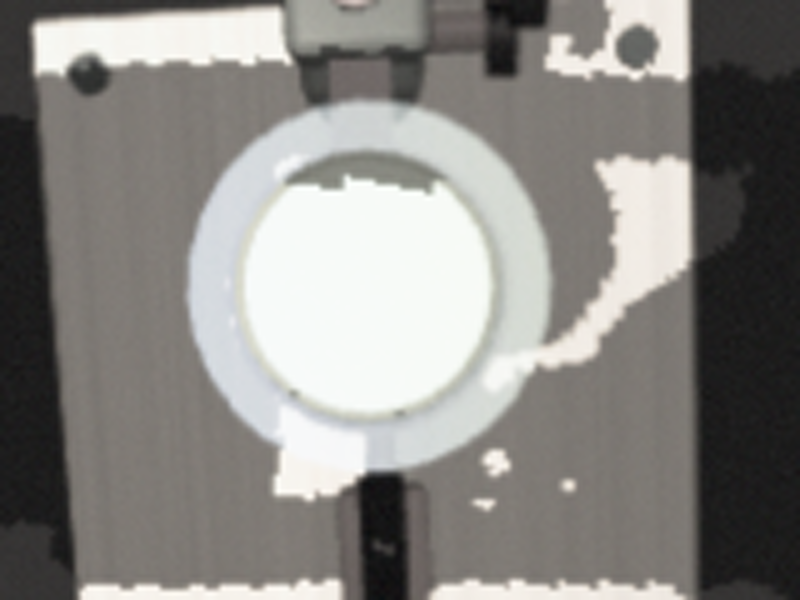

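The knob circle is centred at crop (367,283), which is pixel (319.3,129.5). The flange is centred at (319.8,129.8), so they agree. I'm approaching and closing lightly.

```bash
python3 - <<'E'
from h import *; import pickle
c=pickle.load(open('w5.pkl','rb'))
K=hit(c,319.3,129.5,206); F=hit(c,319.8,129.8,167); print(K,F)
c4=pickle.load(open('w4.pkl','rb')); print('lid',hit(c4,327,215,77))
x,y=(K[:2]+F[:2])/2
r.movel([x,y,260],feed=200); r.movel([x,y,200],feed=100); r.sleep(.2)
w=cam('wrist'); save(w,'w6.png'); print(proj(w,[x,y,206]))
print(r.movel([x,y,175],feed=40,f_stop=6)); r.sleep(.3)
o=r.get_obs(); print(o['clock'],o['tool_pos'],o['force'],o['torque'])
E
```

```text
[577.91828985 207.62408799 206.        ] [578.08334523 207.72062134 167.        ]
lid [615.84296884  52.73458585  77.        ]
[319.56606448 306.54303779]
False
17.975 [578.18602007 207.74080001 175.34878292] [0.24782212 0.28273145 0.36330377] [-0.007379    0.00334091 -0.01490827]
```

View pics/w6.png

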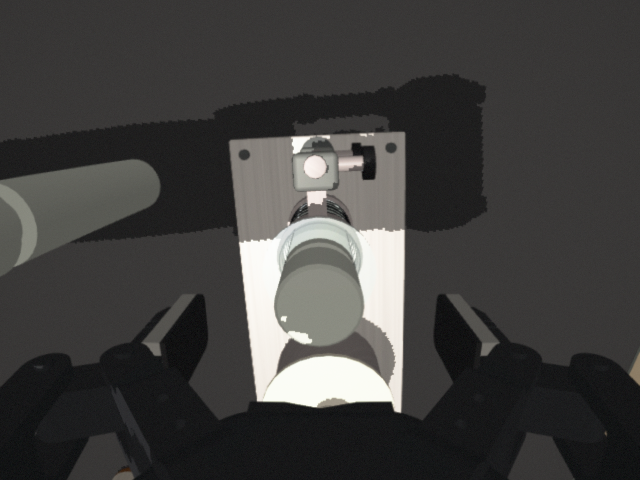

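The knob is centred between the fingers at (320,304), as predicted. I'm closing at 20 N and checking the side force.

```bash
python3 - <<'E'
from h import *
r.close_gripper(20); r.sleep(.4)
o=r.get_obs(); print(o['clock'],o['grip_width'],o['gripper_force'],o['tool_pos'],o['force'],o['torque'])
E
```

```text
18.8833 35.17658917378116 20.412029922008514 [578.08632923 207.71848107 175.13426495] [-0.15232891  0.21229682  1.30298832] [0.03729852 0.00480322 0.02967861]
```

```bash
python3 - <<'E'
from h import *; import pickle
r.close_gripper(30); r.sleep(.2)
o=r.get_obs(); z0=o['tool_pos'][2]; x,y=578.1,207.72; print(o['force'],z0)
for d in (5,20,35,50):
    r.movel([x,y,175+d],feed=20); r.sleep(.3); o=r.get_obs(); print(d,o['tool_pos'],o['force'],o['torque'],o['grip_width'])
    if np.hypot(*o['force'][:2])>10: print('side force'); break
w=cam('wrist'); pickle.dump(w,open('w7.pkl','wb')); s=cam('scene')
a=cv2.resize(w['color'][:,:,::-1],(560,420)); b=cv2.resize(s['color'][260:400,330:430,::-1],(300,420),interpolation=cv2.INTER_CUBIC)
cv2.imwrite('pics/w7.png',np.hstack([a[:,60:500],b])); print(r.get_obs()['tool_pos'][2]-z0,o['clock'])
E
```

```text
[ 0.42476133 -0.22742295  2.38892503] 175.16184564898205
5 [577.97388008 207.70986953 179.83670636] [-0.07321535  0.06741415 -2.03314773] [-0.02859679  0.00773438  0.00997915] 35.11364210276222
20 [578.01625228 207.71088329 194.81959734] [-0.18731582 -0.22226342 -1.18402029] [-0.02266043  0.00188747  0.04772375] 35.694824103094085
35 [578.04475552 207.7110509  209.86488143] [-0.1353769  -0.19168802 -1.29584592] [ 0.01125029 -0.04712246 -0.03130548] 34.921278753873125
50 [578.00946911 207.68215799 224.82268701] [ 0.01040526  0.79379928 -2.12194992] [ 0.02843964 -0.006963   -0.01278547] 34.73159997602432
49.76015929776639 23.6
```

View pics/w7.png

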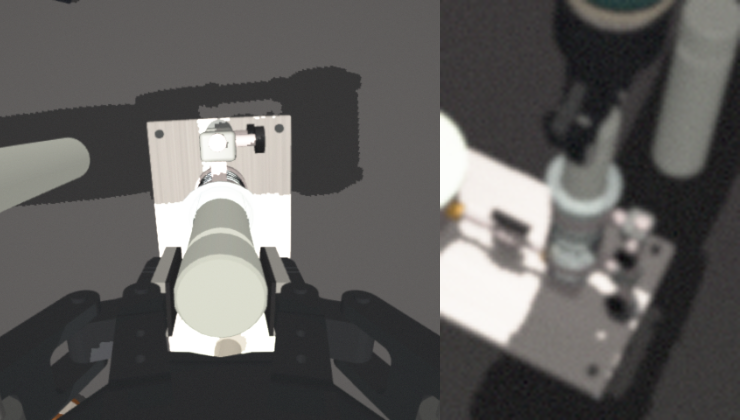

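The plunger is gripped and carried, with the shaft visibly out of the barrel and side force under 1 N. One check for slip before handing in.

```bash
python3 - <<'E'
from h import *; import pickle
c=pickle.load(open('w7.pkl','rb'))
for d in (-6,0,6):
    p=np.array([proj(c,[578+18*np.cos(a),207.7+18*np.sin(a),255.8+d]) for a in np.linspace(0,6.28,99)])
    print(d,p.min(0).round(1),p.max(0).round(1))
b=c['color'][:,:,2].astype(int)
print(b[250:400:5,322]); print(b[335,245:400:4])
E
```

```text
-6 [268.9 283.1] [373.5 376.3]
0 [266.5 290.3] [375.8 386.8]
6 [263.9 298.2] [378.4 398.2]
[158 158 195 204 156 159 157 158 175 200 206 206 207 207 206 205 205 207
 207 205 205 205 207 206 204 205 205 192 162 161]
[ 46  47  72  66  54  37 187 206 205 206 206 207 206 207 207 206 206 207
 206 207 207 206 206 206 207 207 206 208 207 207 204 204 165  40  53  75
  53  44  46]
```

The knob top spans rows 290–385, against a prediction of 290–387, so there is no slip. I'm handing in.

```bash
python3 - <<'E'
from h import *
r.sleep(.4); o=r.get_obs(); print(o['tool_pos'],o['gripper_force'],o['clock'])
print(r.job_done())
E
```

```text
[578.11428504 207.71025568 225.01792874] 30.175164341926575 24.1
the job is handed in; nothing more can be done
None
```

The lid is seated on the pot and let go, the plunger is drawn up about 50 mm and still gripped at 30 N with no sign of slip, and the job was handed in at 24.1 s; the cell returned no verdict.

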